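# Pin back the belt tensioner of a bench kneader

### The job

The dough kneader's drive belt is off, and its sprung tension wheel has to be locked back before a new belt can go on: stand the red-headed locking pin in the hole of the tensioner's tail plate, swing the tension wheel back against its spring and hold it there until the pin drops fully home. Then ease the arm gently back so that the pin takes the load, and leave it locked. Do not force the pin, do not let the arm snap back, and leave the other things where they are.

Things in the scene. Friction and masses are not known exactly. Their poses are not given: they have to be found in the camera images.
- lock_pin: loose locking pin, 70 g, standing upright in one of the three sockets of the white service block: red round head 24 mm across and 26 mm tall on a steel collar 20 mm across and 4 mm thick, below it a steel shank 10 mm across and 33 mm long with a chamfered end. Origin: centre of the shank's lower end; z runs up to the head, whose middle is 50 mm above the origin, its top 63 mm
- tail_hole (a point): centre of the mouth of the round hole (11.2 mm across, through) in the yellow tail plate of the tensioner (90 x 70 x 18 mm), on its top face, z up; 55 mm from the pivot, opposite the wheel. A pin set in it first stands on the locking plate below with its collar 13 mm above the tail, rides along as the arm turns, and drops by its own weight when the holes meet, its collar then on the tail
- lock_tail: the yellow tail plate, a rigid part of the swing arm. Origin on the pivot axis at the plate's underside (18 mm below its top face); y points from the pivot along the arm to the wheel, z up. 2 mm under it, fixed to the deck and covered from view, lies a flat steel locking plate 16 mm thick with one through hole 12 mm across, also 55 mm from the pivot
- swing_arm (a joint): angle of the tensioner's swing arm in rad: 0 on its rubber rest stop, growing as the wheel is swung back (anticlockwise from above), end stop 0.75. A torsion spring in the hub pulls it to 0: about 0.6 N m at 0 and 1.2 N m at 0.6 (5 to 10 N at the wheel). The holes meet somewhere between 0.24 and 0.60, set differently on every machine and not to be measured from outside
- pivot (a point): top of the swing arm on its pivot axis (vertical), on the machine's deck; fixed. z up
- tension_wheel: black tension wheel, 48 mm across and 26 mm tall, spins freely on an upright axle at the end of the swing arm, 115 mm from the pivot. Origin: centre of its underside, 4 mm above the arm's top face; the arm below it is 28 mm wide and 18 mm thick. It may be gripped from above by its rim; 60 mm free round it at rest
- kneader: stainless base of the bench kneader with its cover and bowl off, 300 x 460 mm, fixed; its open deck is 85 mm above the table and carries two dark pulleys (tops 151 mm, shafts 165 mm above the table) and the tensioner. Origin: centre of its underside; x points away from the robot when its yaw is 0, z up
- service_block: white plastic block 190 x 50 x 40 mm, fixed, with three sockets 64 mm apart along its x axis, 34 mm deep, in which the locking pin and two thumbscrews stand. Origin: centre of its underside
- thumbscrew_a: cover thumbscrew, black knurled head 30 mm across, brass shank, standing in the service block; leave alone. Origin: lower end of its shank
- thumbscrew_b: the other cover thumbscrew, the same; leave alone
- dough_bowl: steel dough bowl 220 mm across, 120 mm tall; leave alone. Origin: centre of its underside
- spanner: steel spanner 200 mm long lying on the table; leave alone. Origin: middle of its underside
- turner: kitchen turner 280 mm long lying on the table; leave alone
- salt_jar: white jar with blue lid, 72 mm across, 110 mm tall; leave alone
- mug: blue mug, 80 mm across, 85 mm tall; leave alone

How it is judged:
By the outcome, as a careful person would: the job done as asked, in the order asked, and still so for the second after the job is handed in, with the robot touching nothing.
It also fails if it takes over 72 s, if anything falls off the work surface, if the arm or the gripper's body presses on something with over 40 N, if the wrist force passes 120 N, or if a joint passes its speed limit or range.

### The arm

A 6-joint arm with a two-finger parallel gripper is mounted at the origin on the work surface. World frame = base frame: x ahead of the robot, y to its left, z up, the work surface at z = 0. Lengths are in m, angles in rad, forces in N, time in s.
With the tool pointing down it reaches from about 0.4 to 0.825 m from the base axis. Payload 7 kg.
Tool frame: the origin (TCP) lies at the very end of the fingers, on their centre line; the grasp point (between the pads) lies 19 mm behind it; z points along the fingers, y is the line along which they close (so a half turn about z gives the same grasp; the last joint's range is limited). The gripper opens to 85 mm and grips with 20 to 120 N. Pads are 22 mm wide; open, the fingers measure 114 mm over their backs; the gripper's body (76 mm by 85 mm) begins 54 mm behind the grasp point. The pads swing forward as they close: fully open they stand 13 mm farther back than shut.
Start: joints at [1.441, 0.359, 0.012, 0, -1.224, -0.288], TCP at [0.274, 0.617, 0.231] pointing down, gripper open.
Joint ranges: [-3.07, 3.07], [-1.43, 2.12], [-1.02, 1.25], [-3.03, 1.67], [-3.05, -0], [-3.03, 3.03]. Speed limits (rad/s): [2.39, 2.39, 3.01, 3.14, 3.14, 3.14].

### API

Orientations are given as a rotation vector (axis times angle).
In Python, from bench import robot gives the robot as it stands.
- The arm moves only by the tool step_arm, never from a script. Its argument "steps" is a list of rows, each an object of numbers: "grip": the gripper's target within -1 to 1 (fully open at 1, half-way at 0, shut at -1); "dx", "dy", "dz": the shift along the tool's x, y, z in mm; "twist": the turn about the tool's z in degrees. In form: [{"grip": .., "dx": .., "dy": .., "dz": .., "twist": ..}, ...]. A call has 1 to 10 rows; each row shifts and turns the commanded pose from where the row before left it, along the tool's axes as they then stand; what a row does not reach is not made up. A row lasts 1/8 s, in which the tool goes at most 62.5 mm and 10.7 degrees, less where a joint would pass 70% of its speed; a pose out of reach is approached as far as the arm can. A call is refused whole if a number of a shift passes 62.5 or a number of a turn 10.7, either way. A call with a gripper value outside its range is refused whole. The fingers move at their own pace and stop on an object; "newtons" is the grip in N (left out, the last holds). Time passes only in rows, so rows that do not move let the fingers close. It gives the time, the measured TCP pose, the force, the opening and the grip force at its end, in the units of the state.
- robot.state(): the state, without advancing time (a new reading comes with each control period).
- robot.capture(name): name is "scene" or "top" or "wrist"; returns a dict with "pixels" (400x640x3 uint8, red, green, blue), "intrinsics" (3x3 intrinsics, pixels), "T" (4x4, takes a point from camera to world coordinates). Camera axes: x right, y down, z forward; pixel columns grow to the right and rows downward; lengths in m; the calibration is good to about 2 mm. A picture is of the moment at which its call begins. There is no depth.
- robot.finish_job(): hands the job in; it is judged then, once.
The state is a dict: "clock": time; "q": joint angles; "joint_vel": joint speeds; "joint_torque": joint torques, N m; "eef_pos": TCP position; "tool_rot": TCP orientation; "contact_force": force on the tool from outside, world axes, zero at the start; "moment": the same for the moment, N m; "grip_width": finger opening in m; "gripper_force": force on a finger pad.
Only numpy, scipy, OpenCV 4.12 (cv2) and the standard library are available. Lean on these libraries where they do the work, as an engineer would, in place of code of your own. Each camera call takes 0.05 s, during which the arm holds its last target. There are 200 camera calls.

## Working session

There is one attempt and no reset: what is moved stays moved. The work goes in short steps, Python scripts to look and compute and a tool call to move; the robot and the scene stay as the last step left them, time stands still between calls to the robot, and variables do not carry over. Pictures are saved under pics/ and viewed, at most 10 in all, crops included, and the job is handed in when it is done.

Besides the shell and the picture viewer there is one more tool, called after "Request:" by a JSON object that holds its "name" and its "arguments". step_arm: Moves the arm, as the interface text tells. Its arguments: {"type":"object","properties":{"steps":{"type":"array"},"newtons":{"type":"number"}},"required":["steps"]}

```bash
mkdir -p pics; python3 - <<'E'
from bench import robot
import cv2,pickle
d={}
for n in("scene","top","wrist"):
    c=robot.capture(n);d[n]=c;cv2.imwrite(f"pics/{n}0.png",c["pixels"][:,:,::-1])
    print(n,c["intrinsics"].tolist(),c["T"].round(4).tolist())
pickle.dump(d,open("cap0.pkl","wb"))
print(robot.state())
E
```

```text
scene [[395.58540802108905, 0.0, 314.8262901711459], [0.0, 395.58540802108905, 203.83361020962332], [0.0, 0.0, 1.0]] [[0.6869, 0.5419, -0.4843, 1.1165], [0.7267, -0.5043, 0.4665, -0.598], [0.0086, -0.6724, -0.7402, 0.9731], [0.0, 0.0, 0.0, 1.0]]
top [[501.32496629594533, 0.0, 326.6297707379063], [0.0, 501.32496629594533, 192.49944784259853], [0.0, 0.0, 1.0]] [[0.0257, -0.9894, 0.1426, 0.2935], [-0.9996, -0.0268, -0.0055, -0.0153], [0.0093, -0.1424, -0.9898, 1.781], [0.0, 0.0, 0.0, 1.0]]
wrist [[279.5509910550711, 0.0, 318.95296771749247], [0.0, 279.5509910550711, 202.42238158336883], [0.0, 0.0, 1.0]] [[-0.4056, -0.8761, -0.2608, 0.3399], [-0.9141, 0.3889, 0.1152, 0.5876], [0.0005, 0.2851, -0.9585, 0.3734], [0.0, 0.0, 0.0, 1.0]]
{'clock': 0.15, 'q': array([ 1.44110140e+00,  3.59218740e-01,  1.12762501e-02, -2.37904569e-04,
       -1.22410883e+00, -2.88111133e-01]), 'joint_vel': array([ 0.0007247 , -0.00204915,  0.00238554, -0.00055492,  0.00187032,
        0.00041691]), 'joint_torque': array([-1.74498455e-03, -5.83877206e+01,  2.93651122e+01,  6.94056228e+00,
       -4.24578495e-03, -6.36482866e-06]), 'eef_pos': array([0.27376106, 0.61659612, 0.23058728]), 'tool_rot': array([ 3.07202374e+00, -6.51386428e-01, -1.94223548e-04]), 'contact_force': array([ 0.22095218, -0.70159143,  0.29467396]), 'moment': array([ 0.01800619, -0.02628171, -0.00789968]), 'gripper_force': 0.0, 'grip_width': 0.08581677205167117}
```

View pics/top0.png

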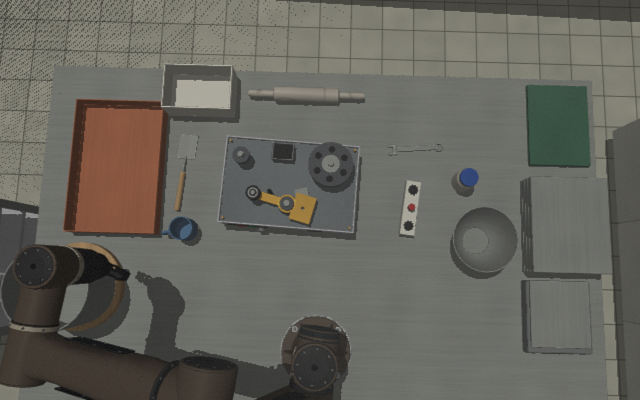

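View pics/scene0.png

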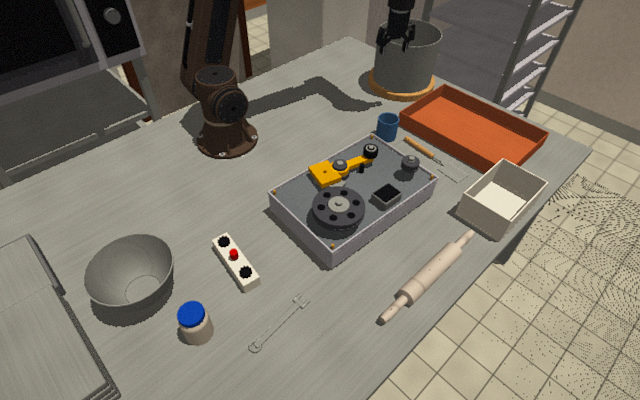

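The top view shows the wheel near (253,192), the hub (287,203), the tail (303,209), the pin (411,207), and thumbscrews at (413,189) and (408,226). I'll zoom in and compute positions.

```bash
cat > h.py <<'E'
import numpy as np,cv2,pickle
from scipy.spatial.transform import Rotation as R
def ray(c,uv,z):
    K=c["intrinsics"];T=c["T"]
    d=T[:3,:3]@np.linalg.solve(K,np.array([uv[0],uv[1],1.]));o=T[:3,3]
    return (o+d*(z-o[2])/d[2])
def proj(c,p):
    T=c["T"];q=c["intrinsics"]@(T[:3,:3].T@(np.array(p)-T[:3,3]));return q[:2]/q[2]
E
python3 - <<'E'
from h import *
d=pickle.load(open("cap0.pkl","rb"))
a=d["top"]["pixels"][170:240,230:330];b=d["top"]["pixels"][170:240,360:460]
s=d["scene"]["pixels"][140:205,300:400];s2=d["scene"]["pixels"][225:290,200:300]
f=lambda x:cv2.resize(x,(400,x.shape[0]*4),interpolation=cv2.INTER_CUBIC)
cv2.imwrite("pics/z0.png",np.vstack([np.hstack([f(a),f(b)]),np.hstack([f(s),f(s2)])])[:,:,::-1])
t=d["top"]
for n,uv,z in(("pinhead",(411,207),.069+.0),("tsA",(413,189),.06),("tsB",(408,226),.06),("wheel",(253,192),.15),("hub",(287,203),.14),("tail",(304,209),.12)):
    print(n,ray(t,uv,z).round(4))
# red pixel centroids
for n in("top","scene"):
    p=d[n]["pixels"].astype(int);m=(p[...,0]>120)&(p[...,1]<60)&(p[...,2]<60)
    if n=="top":m[:, :380]=0;m[:,440:]=0
    else:m[:225]=0;m[290:]=0;m[:,:200]=0;m[:,300:]=0
    y,x=np.nonzero(m);print(n,x.mean(),y.mean(),len(x),ray(d[n],(x.mean(),y.mean()),.06))
E
```

```text
pinhead [ 0.4976 -0.3164  0.069 ]
tsA [ 0.5619 -0.3248  0.06  ]
tsB [ 0.4326 -0.3078  0.06  ]
wheel [0.5236 0.2173 0.15  ]
hub [0.4914 0.1052 0.14  ]
tail [0.4753 0.0493 0.12  ]
top 411.23809523809524 206.61904761904762 21 [ 0.500028   -0.31880912  0.06      ]
scene 233.14634146341464 252.21951219512195 41 [ 0.49628752 -0.31574786  0.06      ]
```

View pics/z0.png

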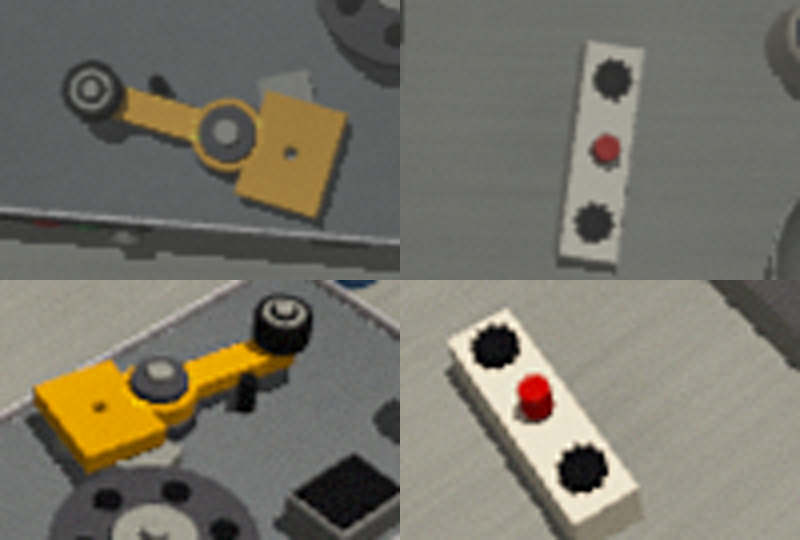

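Crops show the hole at top (302.7,208) and scene (324.7,171.7). I'll twist to align with the block, then stop over the tensioner on the way for a wrist view.

Request:
{"name": "step_arm", "arguments": {"steps": [{"grip":1,"twist":-8.3},{"grip":1,"twist":-8.3},{"grip":1,"dx":25,"dy":50},{"grip":1,"dx":25,"dy":50},{"grip":1,"dx":25,"dy":50},{"grip":1,"dx":25,"dy":50},{"grip":1,"dx":25,"dy":50},{"grip":1,"dx":25,"dy":50},{"grip":1,"dx":25,"dy":50},{"grip":1,"dx":25,"dy":50}]}}

```text
invalid input
```

Request:
{"name": "step_arm", "arguments": {"steps": [{"grip":1,"dx":20,"dy":50},{"grip":1,"dx":10,"dy":40},{"grip":1},{"grip":1}]}}

```text
invalid input
```

```bash
python3 - <<'E'
from h import *
from bench import robot
c=robot.capture("wrist");s=robot.state();pickle.dump((c,s),open("w1.pkl","wb"))
cv2.imwrite("pics/w1.png",c["pixels"][:,:,::-1])
print(s["clock"],s["eef_pos"],s["tool_rot"],s["q"],c["T"].round(4).tolist())
d=pickle.load(open("cap0.pkl","rb"))
for z in(.10,.11,.12,.13): print(z,ray(d["top"],(302.6,207.9),z)[:2],ray(d["scene"],(324.6,171.7),z)[:2])
E
```

```text
0.2 [0.27377538 0.61667719 0.23071145] [ 3.07226477e+00 -6.51328970e-01 -1.51287653e-04] [ 1.44112164e+00  3.59141844e-01  1.14273732e-02 -1.90054854e-04
 -1.22411585e+00 -2.88080049e-01] [[-0.4055, -0.8761, -0.2608, 0.3399], [-0.9141, 0.3888, 0.1154, 0.5876], [0.0003, 0.2852, -0.9585, 0.3735], [0.0, 0.0, 0.0, 1.0]]
0.1 [0.48104432 0.05496367] [0.4651129  0.07135107]
0.11 [0.47992857 0.05454573] [0.47257354 0.06368451]
0.12 [0.47881282 0.05412779] [0.48003417 0.05601795]
0.13 [0.47769707 0.05370985] [0.48749481 0.04835139]
```

View pics/w1.png

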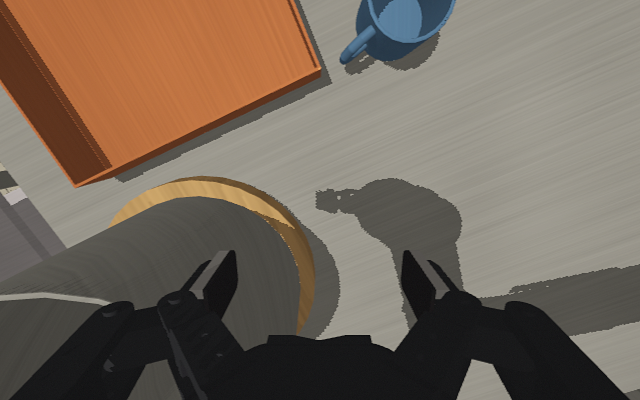

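The wrist picture shows only the starting area (fingers at the bottom, mug above): the moves were refused. The rows probably need every field.

Request:
{"name": "step_arm", "arguments": {"steps": [{"grip":1,"dx":0,"dy":0,"dz":0,"twist":-8.3},{"grip":1,"dx":0,"dy":0,"dz":0,"twist":-8.3},{"grip":1,"dx":25,"dy":50,"dz":0,"twist":0},{"grip":1,"dx":25,"dy":50,"dz":0,"twist":0},{"grip":1,"dx":25,"dy":50,"dz":0,"twist":0},{"grip":1,"dx":25,"dy":50,"dz":0,"twist":0},{"grip":1,"dx":25,"dy":50,"dz":0,"twist":0},{"grip":1,"dx":25,"dy":50,"dz":0,"twist":0},{"grip":1,"dx":25,"dy":50,"dz":0,"twist":0},{"grip":1,"dx":25,"dy":50,"dz":0,"twist":0}]}}

```text
clock: 1.45
eef_pos: [0.4213, 0.1929, 0.2315]
tool_rot: [-3.135, 0.2, -0.001]
contact_force: [0.6, 0.6, -0.1]
grip_width: 0.0854
gripper_force: 0.0
```

Request:
{"name": "step_arm", "arguments": {"steps": [{"grip":1,"dx":20,"dy":50,"dz":0,"twist":0},{"grip":1,"dx":10,"dy":40,"dz":0,"twist":0},{"grip":1,"dx":0,"dy":0,"dz":0,"twist":0},{"grip":1,"dx":0,"dy":0,"dz":0,"twist":0}]}}

```text
clock: 1.95
eef_pos: [0.4395, 0.1016, 0.2314]
tool_rot: [-3.135, 0.202, -0.0]
contact_force: [0.0, -0.1, 0.3]
grip_width: 0.0854
gripper_force: 0.0
```

```bash
python3 - <<'E'
from h import *
from bench import robot
c=robot.capture("wrist");s=robot.state();pickle.dump((c,s),open("w1.pkl","wb"))
cv2.imwrite("pics/w1b.png",c["pixels"][:,:,::-1])
print(s["clock"],s["eef_pos"],s["tool_rot"],s["q"],c["T"].round(4).tolist())
E
```

```text
2.0 [0.43945713 0.10203989 0.23135295] [-3.13497222e+00  2.00701905e-01 -2.42030274e-04] [ 6.67222405e-01 -2.00169427e-02 -4.55615230e-01 -5.27785779e-05
 -1.13494812e+00  7.75730071e-01] [[-0.1282, -0.9507, -0.2824, 0.5112], [-0.9917, 0.1226, 0.0375, 0.0926], [-0.001, 0.2848, -0.9586, 0.3744], [0.0, 0.0, 0.0, 1.0]]
```

View pics/w1b.png

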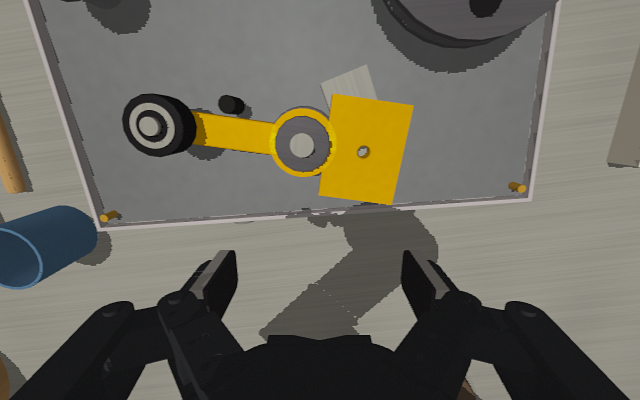

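The wrist view shows the hole at (363,151), plate corners (332,94), (413,105), (393,205) and (319,193), the hub (302,145) and the wheel axle (149,126).

```bash
python3 - <<'E'
from h import *
c,s=pickle.load(open("w1.pkl","rb"));d=pickle.load(open("cap0.pkl","rb"))
p=c["pixels"].astype(int)
g=p[140:164,350:378,0];m=g<0.75*np.median(g);y,x=np.nonzero(m);print("hole px",x.mean()+350,y.mean()+140,len(x),np.median(g))
yl=((p[...,0]>150)&(p[...,2]<70)).astype(np.uint8);yl[:80]=0
H=(x.mean()+350,y.mean()+140)
# least squares triangulation of hole over 3 cams
def tri(obs):
    A=np.zeros((3,3));b=np.zeros(3)
    for cc,uv in obs:
        dd=ray(cc,uv,0)-cc["T"][:3,3];dd/=np.linalg.norm(dd);P=np.eye(3)-np.outer(dd,dd);A+=P;b+=P@cc["T"][:3,3]
    return np.linalg.solve(A,b)
X=tri([(c,H),(d["top"],(302.6,207.9)),(d["scene"],(324.6,171.7))]);print("hole",X,[proj(q,X).round(1) for q in(c,d["top"],d["scene"])])
for z in(.119,.121,.123):
    C=[ray(c,u,z) for u in((332,94),(413,105),(393,205),(319,193))]
    print(z,ray(c,H,z).round(4),"sides",[round(np.linalg.norm(C[i]-C[i-3]),4) for i in range(4)],"cent",np.mean(C,0).round(4))
    dr=(C[0]-C[1])+(C[3]-C[2]);dr/=np.linalg.norm(dr);h=ray(c,H,z)
    print(" dir",dr.round(3),"pivot",(h+.055*dr).round(4),"wheel",(h+.17*dr).round(4),"axle px",proj(c,h+.17*dr+[0,0,.03]).round(1))
print("wheel ray z.151,.155",ray(c,(149,126),.151),ray(c,(149,126),.155))
E
```

```text
hole px 363.37931034482756 151.3448275862069 87 200.0
hole [0.47904028 0.055751   0.11924914] [array([364.3, 150.8]), array([302.1, 207.8]), array([324.3, 171.8])]
0.119 [0.4786 0.0566 0.119 ] sides [np.float64(0.0706), np.float64(0.0909), np.float64(0.0717), np.float64(0.0881)] cent [0.4781 0.056  0.119 ]
 dir [0.271 0.963 0.   ] pivot [0.4935 0.1095 0.119 ] wheel [0.5247 0.2202 0.119 ] axle px [154.  123.3]
0.121 [0.4789 0.0569 0.121 ] sides [np.float64(0.0701), np.float64(0.0902), np.float64(0.0711), np.float64(0.0874)] cent [0.4784 0.0563 0.121 ]
 dir [0.271 0.963 0.   ] pivot [0.4938 0.1098 0.121 ] wheel [0.525  0.2205 0.121 ] axle px [152.  123.1]
0.123 [0.4791 0.0572 0.123 ] sides [np.float64(0.0695), np.float64(0.0895), np.float64(0.0706), np.float64(0.0867)] cent [0.4787 0.0566 0.123 ]
 dir [0.271 0.963 0.   ] pivot [0.494  0.1101 0.123 ] wheel [0.5252 0.2208 0.123 ] axle px [150.1 122.8]
wheel ray z.151,.155 [0.52316859 0.22346993 0.151     ] [0.52295435 0.22112646 0.155     ]
```

Request:
{"name": "step_arm", "arguments": {"steps": [{"grip":1,"dx":14,"dy":60,"dz":0,"twist":0},{"grip":1,"dx":14,"dy":60,"dz":0,"twist":0},{"grip":1,"dx":14,"dy":60,"dz":0,"twist":0},{"grip":1,"dx":14,"dy":60,"dz":0,"twist":0},{"grip":1,"dx":14,"dy":60,"dz":0,"twist":0},{"grip":1,"dx":14,"dy":60,"dz":0,"twist":0},{"grip":1,"dx":12,"dy":30,"dz":40,"twist":0},{"grip":1,"dx":0,"dy":0,"dz":40,"twist":0},{"grip":1,"dx":0,"dy":0,"dz":0,"twist":0},{"grip":1,"dx":0,"dy":0,"dz":0,"twist":0}]}}

```text
clock: 3.25
eef_pos: [0.4861, -0.2971, 0.1527]
tool_rot: [3.134, -0.198, 0.002]
contact_force: [0.0, -0.2, 0.3]
grip_width: 0.0851
gripper_force: 0.0
```

```bash
python3 - <<'E'
from h import *
from bench import robot
c=robot.capture("wrist");s=robot.state();pickle.dump((c,s),open("w2.pkl","wb"))
cv2.imwrite("pics/w2.png",c["pixels"][:,:,::-1])
Rt=R.from_rotvec(s["tool_rot"]).as_matrix()
p=c["pixels"].astype(int);m=((p[...,0]>110)&(p[...,1]<60)&(p[...,2]<60)).astype(np.uint8)
n,l,st,ce=cv2.connectedComponentsWithStats(m);i=1+st[1:,4].argmax();print(st[i],ce[i])
for z in(.057,.07): 
    X=ray(c,ce[i],z);print(X,"tool delta mm",(Rt.T@(X-s["eef_pos"])*1000).round(1))
print(s["clock"],s["eef_pos"],Rt.round(3).tolist(),s["q"].round(2))
E
```

```text
[327 172  28  31 633] [340.16587678 187.87361769]
[ 0.49847746 -0.31698718  0.057     ] tool delta mm [14.2 18.1 96.3]
[ 0.50170503 -0.31637225  0.07      ] tool delta mm [17.4 17.1 83.3]
3.3 [ 0.48641168 -0.29711422  0.15328344] [[0.992, -0.126, 0.002], [-0.126, -0.992, -0.001], [0.003, 0.001, -1.0]] [-0.2   0.25 -0.33  0.   -0.98  1.65]
```

View pics/w2.png

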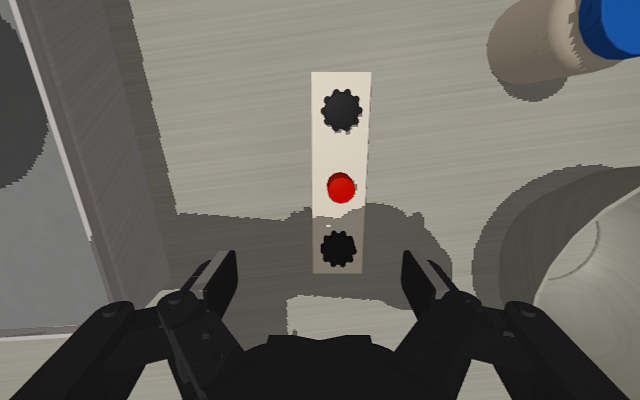

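The pin's top disc is centred at about (342,190), so the tool needs to go x +15, y +18.5. The fingers clear both thumbscrews.

Request:
{"name": "step_arm", "arguments": {"steps": [{"grip":1,"dx":15,"dy":18.5,"dz":20,"twist":0},{"grip":1,"dx":0,"dy":0,"dz":40,"twist":0},{"grip":1,"dx":0,"dy":0,"dz":35,"twist":0},{"grip":1,"dx":0,"dy":0,"dz":12,"twist":0},{"grip":1,"dx":0,"dy":0,"dz":0,"twist":0},{"grip":-0.2,"dx":0,"dy":0,"dz":0,"twist":0},{"grip":-0.2,"dx":0,"dy":0,"dz":0,"twist":0},{"grip":-0.2,"dx":0,"dy":0,"dz":0,"twist":0}], "newtons": 30}}

```text
clock: 4.3
eef_pos: [0.4978, -0.3179, 0.0452]
tool_rot: [3.135, -0.201, 0.002]
contact_force: [-0.2, 0.9, -0.3]
grip_width: 0.0344
gripper_force: 0.0
```

```bash
python3 - <<'E'
from h import *
from bench import robot
c=robot.capture("wrist");s=robot.state()
cv2.imwrite("pics/w3.png",cv2.resize(c["pixels"][150:400,170:490,::-1],(640,500)))
print(s["eef_pos"],s["grip_width"])
E
```

```text
[ 0.49759564 -0.31788016  0.04492018] 0.03428216520261008
```

View pics/w3.png

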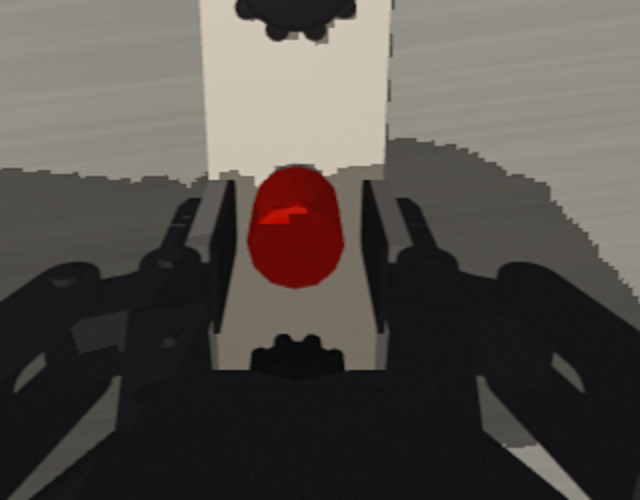

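The pin stands between the pads, about 1 mm to the left of centre. I'll correct that, close and lift.

Request:
{"name": "step_arm", "arguments": {"steps": [{"grip":-0.2,"dx":0,"dy":-1,"dz":0,"twist":0},{"grip":-1,"dx":0,"dy":0,"dz":0,"twist":0},{"grip":-1,"dx":0,"dy":0,"dz":0,"twist":0},{"grip":-1,"dx":0,"dy":0,"dz":0,"twist":0},{"grip":-1,"dx":0,"dy":0,"dz":0,"twist":0},{"grip":-1,"dx":0,"dy":0,"dz":-10,"twist":0},{"grip":-1,"dx":0,"dy":0,"dz":-40,"twist":0},{"grip":-1,"dx":0,"dy":0,"dz":-50,"twist":0},{"grip":-1,"dx":0,"dy":0,"dz":-50,"twist":0},{"grip":-1,"dx":0,"dy":0,"dz":0,"twist":0}], "newtons": 40}}

```text
clock: 5.6
eef_pos: [0.4997, -0.3178, 0.1993]
tool_rot: [3.133, -0.2, 0.013]
contact_force: [0.1, 0.2, -1.6]
grip_width: 0.0229
gripper_force: 40.1
```

```bash
python3 - <<'E'
from h import *
from bench import robot
c=robot.capture("wrist");s=robot.state();pickle.dump((c,s),open("w4.pkl","wb"))
cv2.imwrite("pics/w4.png",cv2.resize(c["pixels"][150:400,170:490,::-1],(640,500)))
Rt=R.from_rotvec(s["tool_rot"]).as_matrix()
print(s["eef_pos"],s["grip_width"],Rt.round(4).tolist())
T=s["eef_pos"]
for dz in(-.0,.02,.0266): # points below TCP along tool z
    print(dz,proj(c,T+Rt@[0,0,dz]))
d=np.array([.479,.0562])-T[:2];print("tool delta to hole",(Rt[:2,:2].T@d*1000).round(1))
E
```

```text
[ 0.49836806 -0.31708664  0.19659812] 0.02258557966842383 [[0.9918, -0.1278, 0.0043], [-0.1278, -0.9918, -0.001], [0.0044, 0.0005, -1.0]]
-0.0 [318.67971878 253.16459712]
0.02 [318.68273826 239.0052491 ]
0.0266 [318.6835981 234.9731968]
tool delta to hole [ -66.9 -367.7]
```

View pics/w4.png

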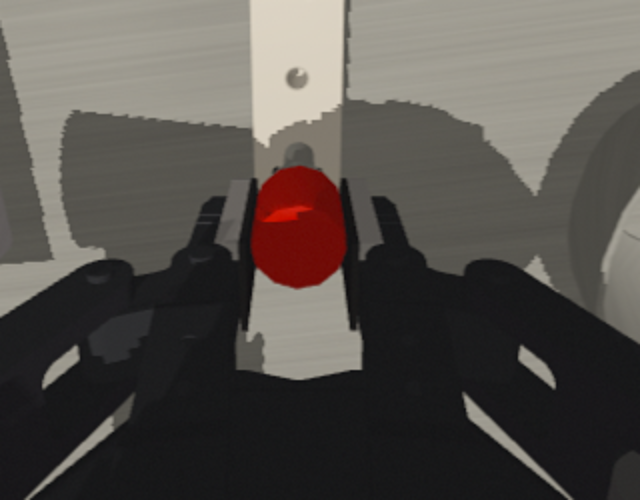

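The pin is held upright and the shank's lower end shows at about crop (298,145), straight down. Next is the pin's offset in the tool frame.

```bash
python3 - <<'E'
from h import *
c,s=pickle.load(open("w4.pkl","rb"));Rt=R.from_rotvec(s["tool_rot"]).as_matrix();T=s["eef_pos"]
p=c["pixels"].astype(int);m=((p[...,0]>90)&(p[...,1]<50)&(p[...,2]<50));y,x=np.nonzero(m);print("head",x.min(),x.max(),y.min(),y.max())
print("column",p[215:240,319].tolist()); print("row226",p[226,305:335,0].tolist())
a=np.linspace(0,2*np.pi,60)
for dx in(-.004,-.002,0,.002,.004,.006):
    def ring(r,z): return np.array([proj(c,T+Rt@[dx+r*np.cos(t),r*np.sin(t),z]) for t in a])
    h=np.vstack([ring(.012,-.025),ring(.012,.001)]);b=ring(.005,.035);b2=ring(.0037,.038);k=ring(.01,.005)
    print(dx,"head rows",h[:,1].min().round(1),h[:,1].max().round(1),"cols",h[:,0].min().round(1),h[:,0].max().round(1),"shank row",b[:,1].min().round(1),b2[:,1].min().round(1),"cols",b[:,0].min().round(1),b[:,0].max().round(1),"collar",k[:,1].min().round(1))
E
```

```text
head 296 342 233 293
column [[129, 122, 111], [129, 121, 110], [129, 122, 111], [129, 122, 110], [129, 122, 110], [129, 122, 111], [101, 98, 91], [94, 92, 86], [95, 93, 86], [91, 89, 83], [78, 76, 71], [79, 78, 72], [80, 78, 73], [79, 78, 73], [80, 77, 73], [81, 79, 74], [84, 84, 79], [84, 70, 66], [124, 7, 2], [118, 6, 3], [118, 11, 8], [118, 12, 7], [119, 12, 7], [119, 11, 8], [119, 13, 5]]
row226 [128, 129, 129, 129, 129, 129, 130, 114, 99, 101, 101, 96, 84, 79, 79, 79, 79, 80, 79, 78, 76, 102, 125, 130, 129, 128, 130, 128, 129, 129]
-0.004 head rows 239.6 304.5 cols 294.4 343.0 shank row 228.9 229.0 cols 311.5 325.8 collar 240.0
-0.002 head rows 236.4 301.1 cols 294.3 343.1 shank row 226.2 226.4 cols 311.5 325.9 collar 236.8
0 head rows 233.1 297.6 cols 294.2 343.2 shank row 223.5 223.7 cols 311.5 325.9 collar 233.6
0.002 head rows 229.8 294.2 cols 294.1 343.3 shank row 220.7 221.0 cols 311.5 325.9 collar 230.4
0.004 head rows 226.5 290.7 cols 294.0 343.4 shank row 218.0 218.3 cols 311.5 325.9 collar 227.2
0.006 head rows 223.2 287.2 cols 293.9 343.5 shank row 215.2 215.6 cols 311.4 325.9 collar 224.0
```

```bash
cat >> h.py <<'E'
a_=np.linspace(0,2*np.pi,60)
def feats(c,T,Rt,v):
    dx,dy,dz=v
    ring=lambda r,z: np.array([proj(c,T+Rt@[dx+r*np.cos(t),dy+r*np.sin(t),z+dz]) for t in a_])
    h=np.vstack([ring(.012,-.025),ring(.012,.001)]);b=ring(.005,.036);k=ring(.01,.005)
    return np.array([min(h[:,1].min(),k[:,1].min()),h[:,1].max(),h[:,0].min(),h[:,0].max(),b[:,1].min(),b[:,0].min(),b[:,0].max()])
E
python3 - <<'E'
from h import *
from scipy.optimize import least_squares
c,s=pickle.load(open("w4.pkl","rb"));Rt=R.from_rotvec(s["tool_rot"]).as_matrix();T=s["eef_pos"]
o=np.array([232.0,293.8,295.7,342.8,220.8,311.9,326.])
r=least_squares(lambda v:feats(c,T,Rt,v/1000)-o,np.zeros(3));print(r.x,r.fun.round(2))
# camera pose vs tool at the previous capture, consistency
print((Rt.T@(c["T"][:3,3]-T)).round(4))
c1,s1=pickle.load(open("w1.pkl","rb"));R1=R.from_rotvec(s1["tool_rot"]).as_matrix();print((R1.T@(c1["T"][:3,3]-s1["eef_pos"])).round(4))
E
```

```text
[-0.64504409  0.25740531  4.22145719] [-0.68 -0.07 -0.3   0.16  0.92  0.14  0.05]
[ 0.0732 -0.     -0.146 ]
[ 0.0724  0.0002 -0.143 ]
```

Request:
{"name": "step_arm", "arguments": {"steps": [{"grip":-1,"dx":-6,"dy":-36,"dz":-10,"twist":0},{"grip":-1,"dx":-6,"dy":-36,"dz":-10,"twist":0},{"grip":-1,"dx":-6,"dy":-36,"dz":-10,"twist":0},{"grip":-1,"dx":-7,"dy":-37,"dz":0,"twist":0},{"grip":-1,"dx":-7,"dy":-37,"dz":0,"twist":0},{"grip":-1,"dx":-7,"dy":-37,"dz":0,"twist":0},{"grip":-1,"dx":-7,"dy":-37,"dz":0,"twist":0},{"grip":-1,"dx":-7,"dy":-37,"dz":0,"twist":0},{"grip":-1,"dx":-7,"dy":-37,"dz":0,"twist":0},{"grip":-1,"dx":-7,"dy":-37,"dz":0,"twist":0}]}}

```text
clock: 6.9
eef_pos: [0.4769, 0.0567, 0.2231]
tool_rot: [3.134, -0.201, -0.003]
contact_force: [0.9, -0.2, -0.2]
grip_width: 0.0224
gripper_force: 40.1
```

Request:
{"name": "step_arm", "arguments": {"steps": [{"grip":-1,"dx":0,"dy":0,"dz":20,"twist":0},{"grip":-1,"dx":0,"dy":0,"dz":20,"twist":0},{"grip":-1,"dx":0,"dy":0,"dz":0,"twist":0},{"grip":-1,"dx":0,"dy":0,"dz":0,"twist":0}]}}

```text
clock: 7.4
eef_pos: [0.478, 0.0556, 0.1844]
tool_rot: [3.135, -0.201, -0.001]
contact_force: [-0.1, 0.5, -0.2]
grip_width: 0.0228
gripper_force: 40.1
```

```bash
python3 - <<'E'
from h import *
from bench import robot
c=robot.capture("wrist");s=robot.state();pickle.dump((c,s),open("w5.pkl","wb"))
cv2.imwrite("pics/w5.png",cv2.resize(c["pixels"][130:330,190:450,::-1],(780,600),interpolation=cv2.INTER_CUBIC))
print(s["clock"],s["eef_pos"],s["tool_rot"],s["contact_force"])
E
```

```text
7.45 [0.47819629 0.05570152 0.18476662] [-3.13512918e+00  2.01230004e-01 -6.64884753e-04] [ 0.29943758  0.27220737 -0.66028832]
```

View pics/w5.png

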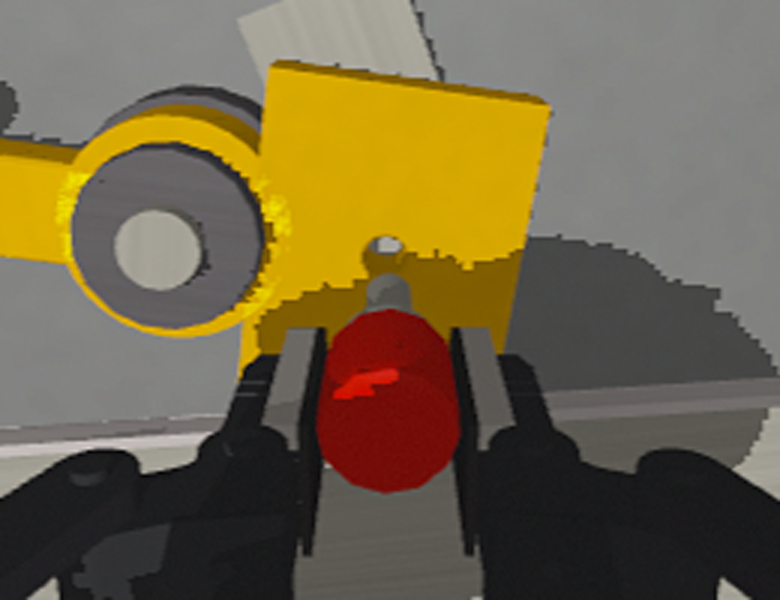

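The pin hangs above and toward the robot side of the hole. Hole centre is at crop (384,255), shank end at crop (390,275).

```bash
python3 - <<'E'
from h import *
from scipy.optimize import least_squares
c,s=pickle.load(open("w5.pkl","rb"));Rt=R.from_rotvec(s["tool_rot"]).as_matrix();T=s["eef_pos"]
f=lambda u:(190+(u[0]+.5)/3-.5,130+(u[1]+.5)/3-.5)
o=np.array([232.5,294.0,295.2,343.4,220.8,312.3,326.8])
r=least_squares(lambda v:feats(c,T,Rt,v/1000)-o,np.zeros(3));print("pin dx dy dz",r.x,r.fun.round(2))
r2=least_squares(lambda v:feats(c,T,Rt,np.r_[v,0]/1000)[[1,2,3,4]]-o[[1,2,3,4]],np.zeros(2));print("pin dz=0",r2.x,r2.fun.round(2))
for z in(.118,.12,.122):
  for uv in((384,255),(384,257)): print(z,(Rt.T@(ray(c,f(uv),z)-T)*1000).round(2),ray(c,f(uv),z).round(4))
C=[ray(c,f(u),.12) for u in((271,66),(546,104))];print(np.linalg.norm(C[0]-C[1]),C)
E
```

```text
pin dx dy dz [-2.18788389 -0.0074843   6.7104339 ] [-0.99  0.3   0.38 -0.06  0.8  -0.01 -0.45]
pin dz=0 [ 1.96114705 -0.09928972] [ 1.21 -1.15  1.15 -1.46]
0.118 [-0.35 -1.29 66.77] [0.478 0.057 0.118]
0.118 [-0.91 -1.29 66.77] [0.4775 0.0571 0.118 ]
0.12 [ 0.35 -1.28 64.77] [0.4787 0.0569 0.12  ]
0.12 [-0.21 -1.28 64.77] [0.4782 0.057  0.12  ]
0.122 [ 1.04 -1.27 62.77] [0.4794 0.0568 0.122 ]
0.122 [ 0.49 -1.27 62.77] [0.4789 0.0569 0.122 ]
0.06844281637337347 [array([0.53074937, 0.07805816, 0.12      ]), array([0.51285646, 0.0119956 , 0.12      ])]
```

```bash
python3 - <<'E'
from h import *
from scipy.optimize import least_squares
c,s=pickle.load(open("w5.pkl","rb"));Rt=R.from_rotvec(s["tool_rot"]).as_matrix();T=s["eef_pos"]
f=lambda u:(190+(u[0]+.5)/3-.5,130+(u[1]+.5)/3-.5)
o=np.array([232.5,294.0,295.2,343.4,220.8,312.3,326.8])
def cam(h,pitch,fs):
    k=dict(c);M=c["T"].copy();M[2,3]+=h/1000
    M[:3,:3]=M[:3,:3]@R.from_rotvec([pitch/1000,0,0]).as_matrix();k["T"]=M
    K=c["intrinsics"].copy();K[0,0]*=1+fs/100;K[1,1]*=1+fs/100;k["intrinsics"]=K;return k
top=np.array([.479,.0562])
for name,mk in(("h",lambda v:cam(v,0,0)),("f",lambda v:cam(0,0,-v))):
    r=least_squares(lambda v:feats(mk(v[2]),T,Rt,np.r_[v[:2],0]/1000)-o,np.zeros(3))
    k=mk(r.x[2]);h=(Rt.T@(ray(k,f((384,256)),.121)-T)*1000)
    e=[ray(k,f(u),.121) for u in((271,66),(546,104))]
    print(name,r.x.round(2),r.fun.round(1),"hole",h.round(2),"move",(h[:2]-r.x[:2]).round(2),"edge",np.linalg.norm(e[0]-e[1]).round(4))
E
```

```text
h [-2.19 -0.01  6.71] [-1.   0.3  0.4 -0.1  0.8 -0.  -0.5] hole [-1.91 -1.31 63.77] move [ 0.27 -1.3 ] edge 0.0703
f [-0.35 -0.01  5.11] [-1.   0.3  0.4 -0.1  0.7  0.1 -0.6] hole [-0.14 -1.33 63.77] move [ 0.21 -1.32] edge 0.0716
```

Both camera corrections give the same move of (+0.2, −1.3) mm. I'll descend in small steps and watch the force.

Request:
{"name": "step_arm", "arguments": {"steps": [{"grip":-1,"dx":0.2,"dy":-1.3,"dz":0,"twist":0},{"grip":-1,"dx":0,"dy":0,"dz":10,"twist":0},{"grip":-1,"dx":0,"dy":0,"dz":10,"twist":0},{"grip":-1,"dx":0,"dy":0,"dz":4,"twist":0},{"grip":-1,"dx":0,"dy":0,"dz":1,"twist":0},{"grip":-1,"dx":0,"dy":0,"dz":1,"twist":0},{"grip":-1,"dx":0,"dy":0,"dz":1,"twist":0},{"grip":-1,"dx":0,"dy":0,"dz":0,"twist":0}]}}

```text
clock: 8.45
eef_pos: [0.4783, 0.0571, 0.1574]
tool_rot: [-3.135, 0.201, -0.0]
contact_force: [0.3, 0.6, -1.2]
grip_width: 0.023
gripper_force: 40.1
```

```bash
python3 - <<'E'
from bench import robot
s=robot.state();print(s["clock"],s["eef_pos"],s["tool_rot"],s["contact_force"],s["moment"],s["grip_width"])
E
```

```text
8.45 [0.47828351 0.05705716 0.15737282] [-3.13505961e+00  2.00979457e-01 -2.13555188e-04] [ 0.33439441  0.60928076 -1.22904287] [-0.0183743   0.01178702 -0.01225968] 0.023011377000346
```

Request:
{"name": "step_arm", "arguments": {"steps": [{"grip":-1,"dx":0,"dy":0,"dz":1,"twist":0},{"grip":-1,"dx":0,"dy":0,"dz":1,"twist":0},{"grip":-1,"dx":0,"dy":0,"dz":1,"twist":0},{"grip":-1,"dx":0,"dy":0,"dz":0,"twist":0}]}}

```text
clock: 8.95
eef_pos: [0.4777, 0.0568, 0.1538]
tool_rot: [3.135, -0.201, -0.002]
contact_force: [-1.8, -0.9, -0.9]
grip_width: 0.0226
gripper_force: 40.4
```

Request:
{"name": "step_arm", "arguments": {"steps": [{"grip":-1,"dx":-0.3,"dy":0,"dz":1,"twist":0},{"grip":-1,"dx":0,"dy":0,"dz":1,"twist":0},{"grip":-1,"dx":0,"dy":0,"dz":1,"twist":0},{"grip":-1,"dx":0,"dy":0,"dz":0,"twist":0}]}}

```text
clock: 9.45
eef_pos: [0.4777, 0.0569, 0.151]
tool_rot: [3.135, -0.201, -0.001]
contact_force: [-2.2, -1.2, -0.4]
grip_width: 0.0226
gripper_force: 40.2
```

Request:
{"name": "step_arm", "arguments": {"steps": [{"grip":-1,"dx":-0.4,"dy":0.2,"dz":1,"twist":0},{"grip":-1,"dx":0,"dy":0,"dz":1,"twist":0},{"grip":-1,"dx":0,"dy":0,"dz":1,"twist":0},{"grip":-1,"dx":0,"dy":0,"dz":0,"twist":0}]}}

```text
clock: 9.95
eef_pos: [0.4775, 0.0569, 0.1482]
tool_rot: [3.135, -0.201, -0.0]
contact_force: [-2.7, -1.2, -0.1]
grip_width: 0.0226
gripper_force: 40.3
```

Request:
{"name": "step_arm", "arguments": {"steps": [{"grip":-1,"dx":-0.5,"dy":0.3,"dz":1,"twist":0},{"grip":-1,"dx":0,"dy":0,"dz":2,"twist":0},{"grip":-1,"dx":0,"dy":0,"dz":2,"twist":0},{"grip":-1,"dx":0,"dy":0,"dz":0,"twist":0}]}}

```text
clock: 10.45
eef_pos: [0.4772, 0.0568, 0.1431]
tool_rot: [-3.135, 0.201, -0.0]
contact_force: [-1.2, -0.4, -1.2]
grip_width: 0.0226
gripper_force: 40.2
```

Request:
{"name": "step_arm", "arguments": {"steps": [{"grip":-1,"dx":0,"dy":0,"dz":2,"twist":0},{"grip":-0.25,"dx":0,"dy":0,"dz":0,"twist":0},{"grip":-0.25,"dx":0,"dy":0,"dz":0,"twist":0},{"grip":-0.25,"dx":0,"dy":0,"dz":0,"twist":0},{"grip":-0.25,"dx":0,"dy":0,"dz":-10,"twist":0},{"grip":-0.25,"dx":0,"dy":0,"dz":-40,"twist":0},{"grip":0.6,"dx":0,"dy":0,"dz":-50,"twist":0},{"grip":0.6,"dx":0,"dy":0,"dz":0,"twist":0},{"grip":0.6,"dx":0,"dy":0,"dz":0,"twist":0}]}}

```text
clock: 11.58
eef_pos: [0.4769, 0.0568, 0.2417]
tool_rot: [-3.134, 0.201, -0.001]
contact_force: [-0.1, 0.7, -1.5]
grip_width: 0.0683
gripper_force: 0.0
```

```bash
cat >> h.py <<'E'
def redblob(p,roi=None):
    p=p.astype(int);m=((p[...,0]>80)&(p[...,1]<.4*p[...,0])&(p[...,2]<.3*p[...,0])).astype(np.uint8)
    if roi: q=np.zeros_like(m);q[roi[1]:roi[3],roi[0]:roi[2]]=1;m&=q
    n,l,st,ce=cv2.connectedComponentsWithStats(m)
    return [] if n<2 else [(st[i].tolist(),ce[i].round(2).tolist()) for i in 1+st[1:,4].argsort()[::-1][:2]]
E
python3 - <<'E'
from h import *
from bench import robot
c=robot.capture("wrist");s=robot.state();pickle.dump((c,s),open("w6.pkl","wb"))
q=robot.capture("scene");t=robot.capture("top")
cv2.imwrite("pics/w6.png",c["pixels"][:,:,::-1])
print(s["clock"],s["eef_pos"],s["contact_force"],"wrist",redblob(c["pixels"]),"\nscene",redblob(q["pixels"],(300,140,360,190)),"top",redblob(t["pixels"],(290,190,320,225)))
for n,k in(("w",c),("s",q),("t",t)):
    print(n,"expected head mid standing/home",proj(k,[.479,.0565,.151]).round(1),proj(k,[.479,.0565,.138]).round(1))
d=pickle.load(open("cap0.pkl","rb"))
E
```

```text
11.625 [0.47656161 0.05654216 0.241034  ] [ 0.18014288 -1.18158719 -0.35405175] wrist [([306, 189, 28, 32, 704], [319.36, 204.55])] 
scene [([321, 160, 8, 10, 64], [324.7, 164.2])] top []
w expected head mid standing/home [319.5 203.2] [319.5 199.2]
s expected head mid standing/home [324.7 164.1] [324.6 167.2]
t expected head mid standing/home [301.5 206.8] [301.7 207.2]
```

View pics/w6.png

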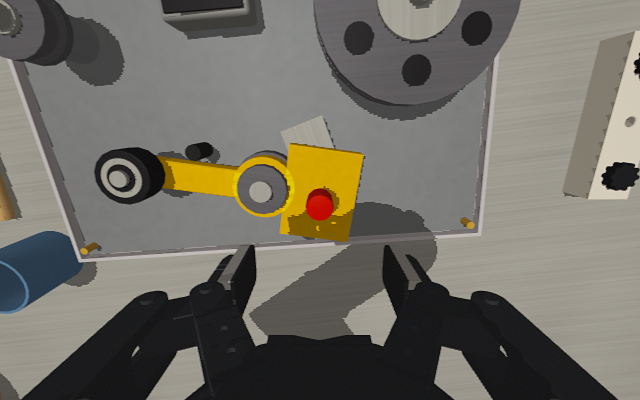

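The red head stands upright in the hole at (319,204). Scene-camera row 164.2 matches "standing" rather than "home". Next I go over the wheel and turn the tool so the pads close along the swing direction.

Request:
{"name": "step_arm", "arguments": {"steps": [{"grip":1,"dx":6.3,"dy":-42.2,"dz":0,"twist":0},{"grip":1,"dx":6.3,"dy":-42.2,"dz":0,"twist":0},{"grip":1,"dx":6.3,"dy":-42.2,"dz":0,"twist":0},{"grip":1,"dx":6.4,"dy":-42.4,"dz":0,"twist":0},{"grip":1,"dx":0,"dy":0,"dz":0,"twist":9.8},{"grip":1,"dx":0,"dy":0,"dz":0,"twist":9.8},{"grip":1,"dx":0,"dy":0,"dz":0,"twist":9.8},{"grip":1,"dx":0,"dy":0,"dz":0,"twist":9.8},{"grip":1,"dx":0,"dy":0,"dz":0,"twist":9.8},{"grip":1,"dx":0,"dy":0,"dz":0,"twist":9.8}]}}

```text
clock: 12.98
eef_pos: [0.5234, 0.2208, 0.2402]
tool_rot: [2.626, -1.721, -0.001]
contact_force: [-0.3, -0.4, 0.0]
grip_width: 0.0857
gripper_force: 0.0
```

Request:
{"name": "step_arm", "arguments": {"steps": [{"grip":1,"dx":0,"dy":0,"dz":0,"twist":9.8},{"grip":1,"dx":0,"dy":0,"dz":0,"twist":9.8},{"grip":1,"dx":0,"dy":0,"dz":0,"twist":0},{"grip":1,"dx":0,"dy":0,"dz":0,"twist":0}]}}

```text
clock: 13.48
eef_pos: [0.5235, 0.2209, 0.2408]
tool_rot: [2.306, -2.132, -0.0]
contact_force: [0.5, 0.8, -1.0]
grip_width: 0.0853
gripper_force: 0.0
```

```bash
python3 - <<'E'
from h import *
from bench import robot
c=robot.capture("wrist");s=robot.state();pickle.dump((c,s),open("w7.pkl","wb"))
Rt=R.from_rotvec(s["tool_rot"]).as_matrix()
print(s["clock"],s["eef_pos"],Rt[:,:2].round(3).tolist(),s["q"].round(2))
p=c["pixels"]
g=cv2.cvtColor(p,cv2.COLOR_RGB2GRAY)
for th in (45,):
    m=(g<th).astype(np.uint8);n,l,st,ce=cv2.connectedComponentsWithStats(m)
    for i in range(1,n):
        if st[i,4]>150: print("dark",st[i].tolist(),ce[i].round(1))
ci=cv2.HoughCircles(cv2.medianBlur(g,3),cv2.HOUGH_GRADIENT,1,20,param1=100,param2=18,minRadius=8,maxRadius=60)
if ci is not None: print(ci[0][:12].round(1).tolist())
print("expected axle px",proj(c,[.523,.221,.155]).round(1), "hub",proj(c,[.493,.1097,.14]).round(1),"r48",279*.024/(c["T"][2,3]-.151))
print(redblob(p))
E
```

```text
13.525 [0.52358911 0.22099515 0.240906  ] [[0.077, -0.997], [-0.997, -0.077], [0.0, 0.001]] [ 0.74  0.18 -0.21  0.   -1.18 -0.67]
dark [126, 38, 62, 87, 4665] [157.6  80.6]
dark [304, 133, 16, 19, 226] [311.8 142.2]
dark [293, 174, 53, 56, 1006] [320.9 197.4]
dark [307, 193, 26, 25, 251] [319.9 203.9]
dark [10, 251, 619, 149, 44015] [320.  351.7]
[[369.5, 74.5, 32.599998474121094], [319.5, 201.5, 27.700000762939453], [186.5, 237.5, 31.600000381469727], [376.5, 135.5, 47.20000076293945], [172.5, 252.5, 38.099998474121094], [351.5, 233.5, 49.5], [380.5, 332.5, 25.799999237060547], [416.5, 292.5, 28.0], [244.5, 297.5, 49.400001525878906], [318.5, 95.5, 52.79999923706055], [159.5, 233.5, 32.20000076293945], [351.5, 84.5, 26.100000381469727]]
expected axle px [319.3 207. ] hub [367.7  71.7] r48 28.76685485578727
[([382, 0, 32, 14, 320], [396.02, 5.31])]
```

The wheel rim measures a circle at (319.5,201.5), so it's centred between the pads. Descending and gripping.

Request:
{"name": "step_arm", "arguments": {"steps": [{"grip":1,"dx":0,"dy":0,"dz":40,"twist":0},{"grip":1,"dx":0,"dy":0,"dz":40,"twist":0},{"grip":1,"dx":0,"dy":0,"dz":24,"twist":0},{"grip":1,"dx":0,"dy":0,"dz":9,"twist":0},{"grip":1,"dx":0,"dy":0,"dz":0,"twist":0},{"grip":-1,"dx":0,"dy":0,"dz":0,"twist":0},{"grip":-1,"dx":0,"dy":0,"dz":0,"twist":0},{"grip":-1,"dx":0,"dy":0,"dz":0,"twist":0},{"grip":-1,"dx":0,"dy":0,"dz":0,"twist":0}], "newtons": 30}}

```text
clock: 14.65
eef_pos: [0.5235, 0.2213, 0.1295]
tool_rot: [-2.302, 2.136, 0.0]
contact_force: [-5.1, 0.7, 6.0]
grip_width: 0.0471
gripper_force: 30.0
```

```bash
cat >> h.py <<'E'
PIV=np.array([.4928,.1097]);PHI0=np.arctan2(.963,.271)
def check(robot):
    "measure arm angle from the TCP on the wheel, compare the pin's image with standing/home"
    q=robot.capture("scene");s=robot.state();v=s["eef_pos"][:2]-PIV
    th=np.arctan2(v[1],v[0])-PHI0
    a=PHI0+th+np.pi;H=PIV+.0545*np.array([np.cos(a),np.sin(a)])
    b=redblob(q["pixels"],(300,135,365,190))
    print("t",s["clock"],"th",th.round(3),"r",np.linalg.norm(v).round(4),"F",s["contact_force"].round(1),"w",round(s["grip_width"],4),"eef",s["eef_pos"].round(4))
    print(" red",b[:1],"stand",proj(q,[*H,.151]).round(1),"home",proj(q,[*H,.138]).round(1))
    return q,s
E
python3 - <<'E'
from h import *
from bench import robot
check(robot)
E
```

```text
t 14.7 th 0.006 r 0.1158 F [-3.7  0.7  6.6] w 0.0473 eef [0.5235 0.2213 0.1295]
 red [([322, 159, 7, 11, 67], [324.84, 163.88])] stand [324.8 163.9] home [324.6 167. ]
```

Request:
{"name": "step_arm", "arguments": {"steps": [{"grip":-1,"dx":-0.7,"dy":2.2,"dz":-1.5,"twist":0},{"grip":-1,"dx":-0.7,"dy":2.2,"dz":0,"twist":0},{"grip":-1,"dx":-0.7,"dy":2.2,"dz":0,"twist":0},{"grip":-1,"dx":-0.7,"dy":2.2,"dz":0,"twist":0},{"grip":-1,"dx":-0.7,"dy":2.2,"dz":0,"twist":0},{"grip":-1,"dx":-0.5,"dy":2.2,"dz":0,"twist":0},{"grip":-1,"dx":-0.5,"dy":2.2,"dz":0,"twist":0},{"grip":-1,"dx":-0.5,"dy":2.2,"dz":0,"twist":0},{"grip":-1,"dx":-0.5,"dy":2.2,"dz":0,"twist":0},{"grip":-1,"dx":-0.5,"dy":2.2,"dz":0,"twist":0}]}}

```text
clock: 15.95
eef_pos: [0.5021, 0.2251, 0.1297]
tool_rot: [-2.302, 2.137, -0.002]
contact_force: [6.9, -2.7, -7.4]
grip_width: 0.0468
gripper_force: 33.2
```

```bash
python3 - <<'E'
from h import *
from bench import robot
check(robot)
E
```

```text
t 16.0 th 0.196 r 0.1158 F [ 5.5 -3.  -6.6] w 0.0469 eef [0.5018 0.2251 0.1297]
 red [([324, 161, 7, 11, 66], [326.94, 166.12])] stand [326.7 165.8] home [326.5 168.9]
```

Request:
{"name": "step_arm", "arguments": {"steps": [{"grip":-1,"dx":-0.2,"dy":1.5,"dz":0.7,"twist":0},{"grip":-1,"dx":-0.2,"dy":1.5,"dz":0,"twist":0},{"grip":-1,"dx":0,"dy":0,"dz":0,"twist":0}]}}

```text
clock: 16.38
eef_pos: [0.4995, 0.2253, 0.1297]
tool_rot: [-2.302, 2.136, -0.003]
contact_force: [6.6, -3.2, -4.4]
grip_width: 0.0466
gripper_force: 33.6
```

```bash
cat > ck.py <<'E'
from h import *
from bench import robot
check(robot)
E
python3 ck.py
```

```text
t 16.425 th 0.217 r 0.1158 F [ 7.1 -3.1 -3.3] w 0.0468 eef [0.4995 0.2253 0.1297]
 red [([324, 162, 8, 10, 60], [327.5, 166.53])] stand [326.9 166. ] home [326.8 169.1]
```

Request:
{"name": "step_arm", "arguments": {"steps": [{"grip":-1,"dx":-0.1,"dy":1.2,"dz":0,"twist":0},{"grip":-1,"dx":-0.1,"dy":1.2,"dz":0,"twist":0},{"grip":-1,"dx":0,"dy":0,"dz":0,"twist":0}]}}

```text
clock: 16.8
eef_pos: [0.4971, 0.2254, 0.1297]
tool_rot: [-2.302, 2.136, -0.003]
contact_force: [7.9, -4.1, -3.6]
grip_width: 0.0465
gripper_force: 33.5
```

```bash
python3 ck.py
```

```text
t 16.85 th 0.237 r 0.1158 F [ 6.6 -3.1 -4.1] w 0.0464 eef [0.4971 0.2254 0.1296]
 red [([325, 162, 8, 10, 63], [327.98, 166.56])] stand [327.1 166.2] home [327.  169.3]
```

Request:
{"name": "step_arm", "arguments": {"steps": [{"grip":-1,"dx":-0.1,"dy":1.1,"dz":0,"twist":0},{"grip":-1,"dx":-0.1,"dy":1.1,"dz":0,"twist":0},{"grip":-1,"dx":0,"dy":0,"dz":0,"twist":0}]}}

```text
clock: 17.23
eef_pos: [0.495, 0.2254, 0.1297]
tool_rot: [-2.302, 2.136, -0.003]
contact_force: [6.8, -3.4, -3.1]
grip_width: 0.0471
gripper_force: 33.5
```

```bash
python3 ck.py
```

```text
t 17.275 th 0.255 r 0.1158 F [ 6.7 -3.4 -3.7] w 0.0469 eef [0.495  0.2254 0.1297]
 red [([325, 162, 8, 11, 67], [328.13, 166.91])] stand [327.4 166.4] home [327.2 169.5]
```

Request:
{"name": "step_arm", "arguments": {"steps": [{"grip":-1,"dx":-0.1,"dy":1.1,"dz":0,"twist":0},{"grip":-1,"dx":-0.1,"dy":1.1,"dz":0,"twist":0},{"grip":-1,"dx":0,"dy":0,"dz":0,"twist":0}]}}

```text
clock: 17.65
eef_pos: [0.4928, 0.2255, 0.1297]
tool_rot: [-2.302, 2.136, -0.003]
contact_force: [7.0, -3.6, -4.0]
grip_width: 0.047
gripper_force: 33.5
```

```bash
python3 ck.py
```

```text
t 17.7 th 0.274 r 0.1158 F [ 7.7 -3.6 -3.6] w 0.0467 eef [0.4928 0.2255 0.1297]
 red [([325, 162, 8, 11, 69], [328.3, 167.03])] stand [327.6 166.5] home [327.4 169.6]
```

Request:
{"name": "step_arm", "arguments": {"steps": [{"grip":-1,"dx":-0.1,"dy":1.1,"dz":0,"twist":0},{"grip":-1,"dx":-0.1,"dy":1.1,"dz":0,"twist":0},{"grip":-1,"dx":0,"dy":0,"dz":0,"twist":0}]}}

```text
clock: 18.08
eef_pos: [0.4906, 0.2255, 0.1297]
tool_rot: [-2.302, 2.136, -0.003]
contact_force: [7.8, -3.4, -4.6]
grip_width: 0.0469
gripper_force: 33.5
```

```bash
python3 ck.py
```

```text
t 18.125 th 0.293 r 0.1158 F [ 7.6 -4.4 -4.8] w 0.0468 eef [0.4906 0.2255 0.1297]
 red [([325, 162, 8, 11, 64], [328.55, 167.27])] stand [327.8 166.7] home [327.7 169.8]
```

Request:
{"name": "step_arm", "arguments": {"steps": [{"grip":-1,"dx":0,"dy":1.1,"dz":0,"twist":0},{"grip":-1,"dx":0,"dy":1.1,"dz":0,"twist":0},{"grip":-1,"dx":0,"dy":0,"dz":0,"twist":0}]}}

```text
clock: 18.5
eef_pos: [0.4884, 0.2254, 0.1296]
tool_rot: [-2.301, 2.136, -0.003]
contact_force: [7.8, -3.3, -3.3]
grip_width: 0.0471
gripper_force: 33.5
```

```bash
python3 ck.py
```

```text
t 18.55 th 0.312 r 0.1158 F [ 7.3 -4.  -4.2] w 0.0466 eef [0.4885 0.2254 0.1297]
 red [([326, 163, 7, 10, 61], [328.87, 167.3])] stand [328.1 166.8] home [327.9 170. ]
```

Request:
{"name": "step_arm", "arguments": {"steps": [{"grip":-1,"dx":0,"dy":1.1,"dz":0,"twist":0},{"grip":-1,"dx":0,"dy":1.1,"dz":0,"twist":0},{"grip":-1,"dx":0,"dy":0,"dz":0,"twist":0}]}}

```text
clock: 18.92
eef_pos: [0.4863, 0.2253, 0.1296]
tool_rot: [-2.301, 2.136, -0.003]
contact_force: [8.3, -3.2, -4.3]
grip_width: 0.0472
gripper_force: 33.5
```

```bash
python3 ck.py
```

```text
t 18.975 th 0.33 r 0.1158 F [ 8.9 -2.6 -5.1] w 0.0465 eef [0.4863 0.2253 0.1297]
 red [([326, 163, 8, 10, 66], [329.12, 167.39])] stand [328.3 167. ] home [328.2 170.1]
```

Request:
{"name": "step_arm", "arguments": {"steps": [{"grip":-1,"dx":0,"dy":1.1,"dz":0,"twist":0},{"grip":-1,"dx":0,"dy":1.1,"dz":0,"twist":0},{"grip":-1,"dx":0,"dy":0,"dz":0,"twist":0}]}}

```text
clock: 19.35
eef_pos: [0.4841, 0.2252, 0.1297]
tool_rot: [-2.301, 2.135, -0.003]
contact_force: [9.3, -2.5, -3.5]
grip_width: 0.0469
gripper_force: 33.5
```

```bash
python3 ck.py
```

```text
t 19.4 th 0.349 r 0.1158 F [ 8.4 -3.5 -4.9] w 0.0465 eef [0.4842 0.2252 0.1297]
 red [([326, 163, 8, 10, 67], [329.36, 167.6])] stand [328.6 167.2] home [328.4 170.3]
```

Request:
{"name": "step_arm", "arguments": {"steps": [{"grip":-1,"dx":0,"dy":1.1,"dz":0,"twist":0},{"grip":-1,"dx":0,"dy":1.1,"dz":0,"twist":0},{"grip":-1,"dx":0,"dy":0,"dz":0,"twist":0}]}}

```text
clock: 19.77
eef_pos: [0.482, 0.2249, 0.1297]
tool_rot: [-2.301, 2.136, -0.003]
contact_force: [8.9, -3.6, -4.4]
grip_width: 0.0468
gripper_force: 33.4
```

```bash
python3 ck.py
```

```text
t 19.825 th 0.368 r 0.1158 F [ 8.2 -3.7 -5.1] w 0.0468 eef [0.482  0.225  0.1297]
 red [([326, 163, 8, 11, 65], [329.57, 167.74])] stand [328.8 167.3] home [328.7 170.4]
```

Request:
{"name": "step_arm", "arguments": {"steps": [{"grip":-1,"dx":0,"dy":1.1,"dz":0,"twist":0},{"grip":-1,"dx":0.1,"dy":1.1,"dz":0,"twist":0},{"grip":-1,"dx":0,"dy":0,"dz":0,"twist":0}]}}

```text
clock: 20.2
eef_pos: [0.4798, 0.2248, 0.1297]
tool_rot: [-2.301, 2.135, -0.003]
contact_force: [8.7, -3.2, -5.3]
grip_width: 0.0467
gripper_force: 33.4
```

```bash
python3 ck.py
```

```text
t 20.25 th 0.387 r 0.1158 F [ 8.9 -3.5 -5. ] w 0.0467 eef [0.4798 0.2247 0.1297]
 red [([327, 163, 7, 11, 65], [329.86, 168.02])] stand [329.1 167.5] home [328.9 170.6]
```

Request:
{"name": "step_arm", "arguments": {"steps": [{"grip":-1,"dx":0.1,"dy":1.1,"dz":0,"twist":0},{"grip":-1,"dx":0.1,"dy":1.1,"dz":0,"twist":0},{"grip":-1,"dx":0,"dy":0,"dz":0,"twist":0}]}}

```text
clock: 20.62
eef_pos: [0.4777, 0.2245, 0.1296]
tool_rot: [-2.301, 2.135, -0.003]
contact_force: [8.9, -2.9, -5.0]
grip_width: 0.0466
gripper_force: 33.4
```

```bash
python3 ck.py
```

```text
t 20.675 th 0.405 r 0.1158 F [ 8.7 -3.8 -5.5] w 0.0466 eef [0.4777 0.2245 0.1297]
 red [([327, 163, 8, 11, 70], [330.13, 168.17])] stand [329.3 167.6] home [329.2 170.7]
```

Request:
{"name": "step_arm", "arguments": {"steps": [{"grip":-1,"dx":0.1,"dy":1.1,"dz":0,"twist":0},{"grip":-1,"dx":0.1,"dy":1.1,"dz":0,"twist":0},{"grip":-1,"dx":0,"dy":0,"dz":0,"twist":0}]}}

```text
clock: 21.05
eef_pos: [0.4755, 0.2242, 0.1297]
tool_rot: [-2.301, 2.135, -0.003]
contact_force: [9.5, -2.8, -5.8]
grip_width: 0.0469
gripper_force: 33.4
```

```bash
python3 ck.py
```

```text
t 21.1 th 0.424 r 0.1158 F [ 8.6 -3.3 -5.4] w 0.0467 eef [0.4756 0.2242 0.1297]
 red [([327, 163, 8, 11, 64], [330.61, 168.36])] stand [329.6 167.7] home [329.4 170.9]
```

Request:
{"name": "step_arm", "arguments": {"steps": [{"grip":-1,"dx":0.1,"dy":1.1,"dz":0,"twist":0},{"grip":-1,"dx":0.2,"dy":1.1,"dz":0,"twist":0},{"grip":-1,"dx":0,"dy":0,"dz":0,"twist":0}]}}

```text
clock: 21.48
eef_pos: [0.4734, 0.2238, 0.1297]
tool_rot: [-2.301, 2.135, -0.003]
contact_force: [9.5, -2.7, -5.2]
grip_width: 0.0471
gripper_force: 33.4
```

```bash
python3 ck.py
```

```text
t 21.525 th 0.442 r 0.1158 F [ 8.9 -2.9 -6.3] w 0.0466 eef [0.4734 0.2238 0.1297]
 red [([328, 164, 7, 10, 63], [330.87, 168.4])] stand [329.9 167.9] home [329.7 171. ]
```

Request:
{"name": "step_arm", "arguments": {"steps": [{"grip":-1,"dx":0.1,"dy":1.1,"dz":0,"twist":0},{"grip":-1,"dx":0.2,"dy":1.1,"dz":0,"twist":0},{"grip":-1,"dx":0,"dy":0,"dz":0,"twist":0}]}}

```text
clock: 21.9
eef_pos: [0.4713, 0.2234, 0.1297]
tool_rot: [-2.301, 2.135, -0.003]
contact_force: [9.7, -2.1, -5.9]
grip_width: 0.0471
gripper_force: 33.3
```

```bash
python3 ck.py
```

```text
t 21.95 th 0.461 r 0.1158 F [ 9.9 -2.1 -6.2] w 0.0467 eef [0.4713 0.2235 0.1297]
 red [([328, 164, 8, 10, 66], [331.0, 168.56])] stand [330.1 168. ] home [330.  171.1]
```

Request:
{"name": "step_arm", "arguments": {"steps": [{"grip":-1,"dx":0.2,"dy":1.1,"dz":0,"twist":0},{"grip":-1,"dx":0.2,"dy":1.1,"dz":0,"twist":0},{"grip":-1,"dx":0,"dy":0,"dz":0,"twist":0}]}}

```text
clock: 22.32
eef_pos: [0.4692, 0.223, 0.1297]
tool_rot: [-2.301, 2.135, -0.003]
contact_force: [9.1, -1.6, -6.1]
grip_width: 0.0471
gripper_force: 33.3
```

```bash
python3 ck.py
```

```text
t 22.375 th 0.48 r 0.1157 F [ 9.  -2.4 -6.2] w 0.0469 eef [0.4692 0.223  0.1297]
 red [([327, 167, 8, 10, 67], [330.27, 171.37])] stand [330.4 168.2] home [330.2 171.3]
```

Request:
{"name": "step_arm", "arguments": {"steps": [{"grip":-1,"dx":0.2,"dy":1.1,"dz":0,"twist":0},{"grip":-1,"dx":0.2,"dy":1.1,"dz":0,"twist":0},{"grip":-1,"dx":0,"dy":0,"dz":0,"twist":0}]}}

```text
clock: 22.75
eef_pos: [0.467, 0.2225, 0.1297]
tool_rot: [-2.301, 2.135, -0.003]
contact_force: [10.8, -1.7, -6.2]
grip_width: 0.0467
gripper_force: 33.3
```

```bash
python3 ck.py
```

```text
t 22.8 th 0.499 r 0.1157 F [ 9.7 -1.8 -5.8] w 0.0469 eef [0.4671 0.2225 0.1297]
 red [([328, 167, 7, 10, 65], [330.86, 171.48])] stand [330.7 168.3] home [330.5 171.4]
```

The pin dropped home at about 0.48 rad: scene row 171.4 matches "home", and the force shows no binding. Now I ease back slowly.

Request:
{"name": "step_arm", "arguments": {"steps": [{"grip":-1,"dx":-0.2,"dy":-0.8,"dz":0,"twist":0},{"grip":-1,"dx":-0.1,"dy":-0.8,"dz":0,"twist":0},{"grip":-1,"dx":-0.2,"dy":-0.8,"dz":0,"twist":0},{"grip":-1,"dx":-0.1,"dy":-0.8,"dz":0,"twist":0},{"grip":-1,"dx":0,"dy":0,"dz":0,"twist":0}]}}

```text
clock: 23.42
eef_pos: [0.4699, 0.2232, 0.1297]
tool_rot: [-2.301, 2.135, -0.002]
contact_force: [8.0, -2.6, -5.2]
grip_width: 0.0467
gripper_force: 33.4
```

```bash
python3 ck.py
```

```text
t 23.475 th 0.473 r 0.1157 F [ 7.9 -1.4 -5.2] w 0.0467 eef [0.4699 0.2232 0.1297]
 red [([327, 167, 8, 10, 69], [330.16, 171.35])] stand [330.3 168.1] home [330.2 171.2]
```

Request:
{"name": "step_arm", "arguments": {"steps": [{"grip":-1,"dx":-0.1,"dy":-0.7,"dz":0,"twist":0},{"grip":-1,"dx":-0.1,"dy":-0.7,"dz":0,"twist":0},{"grip":-1,"dx":-0.1,"dy":-0.7,"dz":0,"twist":0},{"grip":-1,"dx":0,"dy":0,"dz":0,"twist":0}]}}

```text
clock: 23.98
eef_pos: [0.4708, 0.2233, 0.1296]
tool_rot: [-2.302, 2.137, -0.001]
contact_force: [3.5, -2.2, 2.5]
grip_width: 0.047
gripper_force: 34.0
```

```bash
python3 ck.py
```

```text
t 24.025 th 0.465 r 0.1157 F [ 2.9 -3.   2.9] w 0.0468 eef [0.4708 0.2233 0.1296]
 red [([327, 167, 8, 10, 67], [330.09, 171.22])] stand [330.2 168. ] home [330.  171.2]
```

The arm has stopped at 0.465 and the tool load is falling, so the pin is taking the load. A little further to unload the tool fully.

Request:
{"name": "step_arm", "arguments": {"steps": [{"grip":-1,"dx":0,"dy":-0.4,"dz":0,"twist":0},{"grip":-1,"dx":0,"dy":-0.3,"dz":0,"twist":0},{"grip":-1,"dx":0,"dy":0,"dz":0,"twist":0}]}}

```text
clock: 24.4
eef_pos: [0.4711, 0.2234, 0.1295]
tool_rot: [-2.303, 2.137, -0.0]
contact_force: [0.8, -1.7, 6.0]
grip_width: 0.0469
gripper_force: 34.4
```

```bash
python3 ck.py
```

```text
t 24.45 th 0.463 r 0.1157 F [-0.  -3.   5.5] w 0.0465 eef [0.4711 0.2234 0.1295]
 red [([327, 167, 8, 10, 67], [330.09, 171.22])] stand [330.2 168. ] home [330.  171.1]
```

Request:
{"name": "step_arm", "arguments": {"steps": [{"grip":0.4,"dx":0,"dy":0,"dz":0,"twist":0},{"grip":0.6,"dx":0,"dy":0,"dz":0,"twist":0},{"grip":0.6,"dx":0,"dy":0,"dz":0,"twist":0},{"grip":0.6,"dx":0,"dy":0,"dz":0,"twist":0},{"grip":0.6,"dx":0,"dy":0,"dz":-20,"twist":0},{"grip":0.6,"dx":0,"dy":0,"dz":-40,"twist":0},{"grip":0.6,"dx":0,"dy":0,"dz":-50,"twist":0},{"grip":0.6,"dx":0,"dy":0,"dz":0,"twist":0},{"grip":0.6,"dx":0,"dy":0,"dz":0,"twist":0}]}}

```text
clock: 25.58
eef_pos: [0.4708, 0.2233, 0.2389]
tool_rot: [-2.302, 2.137, 0.001]
contact_force: [-0.7, -0.4, -0.7]
grip_width: 0.0683
gripper_force: 0.0
```

```bash
python3 - <<'E'
from h import *
from bench import robot
q,s=check(robot)
w=robot.capture("wrist")
g=cv2.medianBlur(cv2.cvtColor(w["pixels"],cv2.COLOR_RGB2GRAY),3)
ci=cv2.HoughCircles(g,cv2.HOUGH_GRADIENT,1,20,param1=100,param2=18,minRadius=24,maxRadius=32)
print("circles",None if ci is None else ci[0][:4].round(1).tolist(),"wheel expected at locked",proj(w,[.4711,.2234,.151]).round(1),"at rest",proj(w,[.5235,.2213,.151]).round(1))
th=.463+PHI0+np.pi;H=PIV+.0545*np.array([np.cos(th),np.sin(th)]);print("home px",proj(q,[*H,.138]))
E
```

```text
t 25.625 th 0.467 r 0.1155 F [-0.8  0.1 -0.6] w 0.0682 eef [0.4707 0.223  0.2382]
 red [([327, 167, 8, 10, 66], [330.12, 171.21])] stand [330.2 168.1] home [330.1 171.2]
circles [[318.5, 202.5, 28.600000381469727], [302.5, 64.5, 30.200000762939453]] wheel expected at locked [318.1 206.7] at rest [257.3 200.1]
home px [329.99914934 171.14833919]
```

The wheel stays at its locked position, the pin is fully home and the gripper is clear. I'm handing it in.

```bash
python3 -c "
from bench import robot
print(robot.finish_job())"
```

```text
the job is handed in; nothing more can be done
None
```

The tensioner is locked back: the pin dropped fully home at about 0.48 rad and has carried the spring load at about 0.46 rad since I eased the arm back, the gripper is clear, and I handed the job in at about 26 s, with no verdict shown.

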